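# Collect the reactor-head parts into the kit tray

### The arm

A 6-joint arm with a two-finger parallel gripper is mounted at the origin on the work surface. World frame = base frame: x ahead of the robot, y to its left, z up, the work surface at z = 0. Lengths are in m, angles in rad, forces in N, time in s.
With the tool pointing down it reaches from about 0.35 to 0.975 m from the base axis. Payload 4.9 kg.
Tool frame: the origin (TCP) lies on the centre line of the jaws, within the pads' length; the fingertips stand ahead of it and the grasp point (between the pads) is the TCP (manip.tip_extent is the z of the fingertips in the tool frame, in m); z points along the fingers, y is the line along which they close (so a half turn about z gives the same grasp; the last joint's range is limited). The gripper opens to 85 mm and grips with 20 to 120 N. Pads are 22 mm wide; open, the fingers measure 114 mm over their backs; the gripper's body (76 mm by 85 mm) begins 54 mm behind the grasp point. The pads swing forward as they close: fully open they stand 13 mm farther back than shut.
Start: joints at [1.044, 0.053, 1.613, -0, 1.476, -0.119], TCP at [0.248, 0.574, 0.25] pointing down, gripper open.
Joint ranges: [-3.01, 3.01], [-1.01, 2.22], [0.06, 2.58], [-1.02, 4.17], [0.09, 2.62], [-3.14, 3.14]. Speed limits (rad/s): [2.57, 2.57, 3.14, 3.14, 3.14, 3.14].

### API

Orientations are given as a unit quaternion [w, x, y, z].
In Python, from plant import manip gives the robot as it stands. The module is installed in compiled form; this text tells all that it offers.
- The arm moves only by the shell command python3 -m crank 'ROWS'. ROWS is a JSON list of rows, 1 to 5 of them, each an object with the fields jaw (the opening from 0.0 (shut) to 1.0 (fully open)), x, y, z (the shift in m), ax, ay, az (a rotation vector in rad); a field left out counts as zero (the opening has to be given); each row shifts and turns the commanded pose from where the row before left it, along the tool's axes as they then stand; what a row does not reach is not made up. A row lasts 1/8 s, in which the tool goes at most 0.0625 m and 0.188 rad, less where a joint would pass 70% of its speed; a pose out of reach is approached as far as the arm can. The fingers move at their own pace and stop on an object; the grip force is fixed at half the most. Time passes only in rows, so rows that do not move let the fingers close. It prints the time, the measured TCP pose, the force, the opening and the grip force at its end. Input that does not fit is refused with a message, and nothing moves.
- manip.state(): the state, without advancing time (a new reading comes with each control period).
- manip.grab_frame(name): name is "scene" or "side" or "wrist"; returns (picture, depth): 420x560x3 uint8, red, green, blue; 420x560 float32, m along the optical axis (not along the pixel's ray), 0 where there is no reading.
- manip.camera_params(name): a dict with "intrinsics" (3x3 intrinsics, pixels), "k1" (the pictures are not rectified: a ray, as slopes to the right and down, at radius r is drawn at 1 + k1 r^2 times it, then the intrinsics apply), "xyz" and "orientation" of the camera in the world. Camera axes: x right, y down, z forward; pixel columns grow to the right and rows downward; lengths in m; the calibration is good to about 2 mm. A picture is of the moment at which its call begins: read the wrist's pose just before it. camera_params takes no time and is no camera call; for the wrist camera it gives the pose at the moment of the call.
- manip.job_done(): hands the job in; it is judged then, once.
Trained networks look in the newest picture that a camera, given by its name, has taken for a name from the list of things; names that differ only in an ending like _2 or _b are one class to them, and where a whole thing is asked for, a point or a joint stands for the part that bears it (a point fixed in the world has none). Each returns a list of dicts, best first, with "conf" (0 to 1); they miss things now and then, are a little off and sometimes report something else, mostly with a low value. They report only what shows in the picture. A call takes as long as a camera call. They do not tell look-alikes from the thing itself.
- manip.look_for(camera, query): "extent" ([left, top, right, bottom] in pixels, round what is visible of it).
- manip.outline_of(camera, query): "region" (420x560 bool, what is visible of it) and "extent" ([left, top, right, bottom] in pixels, round what is visible of it).
- manip.mark_of(camera, query): "centre" ([row, column] in pixels: a listed point, or the origin of a listed thing).
The state is a dict: "time": time; "joint_pos": joint angles; "joint_vel": joint speeds; "joint_efforts": joint torques, N m; "tool_pos": TCP position; "tool_rot": TCP orientation; "contact_force": force on the tool from outside, world axes, zero at the start; "ft_torque": the same for the moment, N m; "gripper_width": opening from 0.0 (shut) to 1.0 (fully open); "grasp_force": force on a finger pad.
Only numpy, scipy, OpenCV 4.12 (cv2) and the standard library are available. Lean on these libraries where they do the work, as an engineer would, in place of code of your own. Each camera call takes 0.05 s, during which the arm holds its last target. There are 200 camera calls.

### The job

Gather the four steel parts for the pressure reactor's head into the dishes of the kit tray: the T-bar valve lengthwise in the oblong dish, the three-armed tee in the square dish, the solid cap in the large round dish and the hex plug in the small round dish. Each should sit in the middle of its dish, on its floor, the same way up as it was found. Leave the two-armed elbow and the open ring, which look similar but do not belong, where they are.

Things in the scene. Friction and masses are not known exactly. Their poses are not given: they have to be found in the camera images.
- valve: Needle valve lying flat, steel, 0.18 kg. Block 28 (x) by 24 (y) by 28 mm high, y faces free to grip; a 12 mm round nipple runs along -x to x=-34 mm, a thin stem along +x to a T-bar (7 mm thick, 36 mm long, along y) ending at x=+34 mm; these lie at 14 mm height, undersides 6 mm or more above the table. Origin: centre of the block underside; z up.
- tee: Tee fitting, steel, 0.24 kg: upright block 24 by 24 mm, 44 mm high, with THREE short round arms (along +x, -x and +y), each ending 32 mm from the block axis, 19 mm in diameter at most, tops at most 20 mm above the table. Above 20 mm all four block faces are free to grip. Origin: centre of the block underside; z up.
- cap: Blind cap, steel, about 0.40 kg: a solid round disc 50 mm in diameter, 30 mm high, closed flat top, dark knurl marks round its side. Origin: centre of its underside; z up.
- plug: Hex plug standing on its head, steel, about 0.10 kg: hexagonal head 26 mm across flats, 16 mm high, below; above it a round shank 16 mm in diameter up to 42 mm height. Origin: centre of its underside; z up.
- elbow: Look-alike of the tee: elbow fitting, same block (24 by 24 by 44 mm) but only TWO arms (along +x and +y, at a right angle). Does not belong in the tray. Origin: centre of the block's underside; z up.
- collar: Look-alike of the cap: an open steel ring of 50 mm outside diameter, 30 mm high, with a 32 mm hole right through it. Does not belong in the tray. Origin: centre of its underside, on the axis; z up.
- dish_long: Oblong dish, 90 mm (x) by 54 mm (y) outside. Pale grey plastic, fixed; floor 3 mm thick, rim 10 mm above its underside, walls 3 mm. With the three other dishes it stands on one blue tray, 204 mm square, rim 10 mm high, one dish per quarter, centres 94 mm apart; which quarter varies. Origin: centre of its underside (6 mm above the table), z up; x, y parallel to the tray sides.
- dish_square: Square dish, 88 by 88 mm outside. Pale grey plastic, fixed; floor 3 mm thick, rim 10 mm above its underside, walls 3 mm. With the three other dishes it stands on one blue tray, 204 mm square, rim 10 mm high, one dish per quarter, centres 94 mm apart; which quarter varies. Origin: centre of its underside (6 mm above the table), z up; x, y parallel to the tray sides.
- dish_round_large: Large round dish, 90 mm outside diameter. Pale grey plastic, fixed; floor 3 mm thick, rim 10 mm above its underside, walls 3 mm. With the three other dishes it stands on one blue tray, 204 mm square, rim 10 mm high, one dish per quarter, centres 94 mm apart; which quarter varies. Origin: centre of its underside (6 mm above the table), z up; x, y parallel to the tray sides.
- dish_round_small: Small round dish, 56 mm outside diameter. Pale grey plastic, fixed; floor 3 mm thick, rim 10 mm above its underside, walls 3 mm. With the three other dishes it stands on one blue tray, 204 mm square, rim 10 mm high, one dish per quarter, centres 94 mm apart; which quarter varies. Origin: centre of its underside (6 mm above the table), z up; x, y parallel to the tray sides.
Things that resemble listed ones, but are neither listed nor needed, are in the scene too. Leave any brown, pink or purple look-alike of the plug alone.

How it is judged:
At the end, for the whole second after the job is handed in: Valve, tee, cap and plug each rest upright (0.12 rad) on the floor of their own dish, origin within 15 mm of the dish centre, underside 0 to 8 mm above the dish underside; valve within 0.3 rad of the dish length, either way; elbow and ring upright, moved under 30 mm (horizontal distance between valve and dish_long below 0.015 m and z of valve in the frame of dish_long between 0 and 0.008 m and angle between each of valve, tee, cap, plug, elbow, collar's own z axis and vertical below 0.12 rad and linear speed of each of valve, tee, cap, plug below 0.02 m/s and angular speed of each of valve, tee, cap, plug below 0.2 rad/s and horizontal distance between tee and dish_square below 0.015 m and z of tee in the frame of dish_square between 0 and 0.008 m and horizontal distance between cap and dish_round_large below 0.015 m and z of cap in the frame of dish_round_large between 0 and 0.008 m and horizontal distance between plug and dish_round_small below 0.015 m and z of plug in the frame of dish_round_small between 0 and 0.008 m and angle between the x axis of valve and the x axis of dish_long, either way round below 0.3 rad and distance of each of elbow, collar from where it was at the start of the episode below 0.03 m); the robot touches nothing.
It fails at once if the elbow was carried off or knocked away (moved over 30 mm) (distance of elbow from where it was at the start of the episode above 0.03 m).
It fails at once if the open ring was carried off or knocked away (moved over 30 mm) (distance of collar from where it was at the start of the episode above 0.03 m).
It also fails if it takes over 112 s, if anything falls off the work surface, if the arm or the gripper's body presses on something with over 40 N, if the wrist force passes 120 N, or if a joint passes its speed limit or range.

## Working session

There is one attempt and no reset: what is moved stays moved. The work goes in short steps, Python scripts to look and compute and a shell command to move; the robot and the scene stay as the last step left them, time stands still between calls to the robot, and variables do not carry over. Pictures are saved under pics/ and viewed, at most 14 in all, crops included, and the job is handed in when it is done.

```bash
mkdir -p pics; cat > h.py <<'E'
import numpy as np, cv2
from scipy.spatial.transform import Rotation as R
from plant import manip
def Q(q): return R.from_quat([q[1],q[2],q[3],q[0]])
def cloud(p,d):
    K=np.array(p["intrinsics"]); k=p["k1"]
    v,u=np.mgrid[0:420,0:560].astype(float)
    x=(u-K[0,2])/K[0,0]; y=(v-K[1,2])/K[1,1]; a,b=x.copy(),y.copy()
    for _ in range(8):
        s=1+k*(a*a+b*b); a,b=x/s,y/s
    P=np.stack([a*d,b*d,d],-1)
    return P@Q(p["orientation"]).as_matrix().T+np.array(p["xyz"])
def proj(p,X):
    K=np.array(p["intrinsics"]); c=(np.atleast_2d(X)-np.array(p["xyz"]))@Q(p["orientation"]).as_matrix()
    a=c[:,:2]/c[:,2:]; a=a*(1+p["k1"]*(a**2).sum(1,keepdims=True))
    return a*[K[0,0],K[1,1]]+K[:2,2]
def shot(n):
    p=manip.camera_params(n); im,d=manip.grab_frame(n); return im,d,cloud(p,d),p
def save(f,im): cv2.imwrite(f"pics/{f}.png",im[:,:,::-1])
E
python3 - <<'E'
from h import *
for n in ["scene","side","wrist"]:
    im,d,C,p=shot(n); save(n,im); print(n,p)
    np.savez(f"{n}.npz",im=im,d=d,C=C)
    if n=="wrist": continue
    for q in ["valve","tee","cap","plug","elbow","collar","dish_long","dish_square","dish_round_large","dish_round_small"]:
        for o in manip.look_for(n,q)[:4]:
            l,t,r,b=o["extent"]; c=C[int((t+b)/2),int((l+r)/2)]
            print(q,round(o["conf"],2),np.round(o["extent"]),c.round(3))
print(manip.state(), manip.tip_extent)
E
```

```text
scene {'intrinsics': array([[398.54041798,   0.        , 283.2036143 ],
       [  0.        , 398.54041798, 213.37091053],
       [  0.        ,   0.        ,   1.        ]]), 'k1': 0.015030583811656213, 'xyz': array([ 1.00363108, -0.33180455,  0.55854002]), 'orientation': array([-0.34006601,  0.83507179,  0.3994148 , -0.165765  ])}
valve 0.97 [251. 250. 296. 274.] [ 0.673 -0.092  0.03 ]
valve 0.34 [ 90. 273. 129. 305.] [ 0.531 -0.325  0.001]
tee 0.96 [139. 201. 172. 238.] [ 0.449 -0.198  0.019]
cap 0.95 [231. 194. 258. 222.] [ 0.537 -0.056  0.029]
plug 0.78 [161. 314. 182. 340.] [ 0.674 -0.28   0.028]
plug 0.7 [215. 233. 230. 256.] [ 0.581 -0.134  0.02 ]
plug 0.6 [213. 313. 232. 338.] [ 0.718 -0.221  0.028]
plug 0.53 [200. 274. 220. 300.] [ 0.649 -0.201  0.028]
elbow 0.79 [202. 161. 226. 192.] [ 0.431 -0.055  0.036]
collar 0.94 [ 88. 270. 129. 305.] [ 0.527 -0.324  0.003]
dish_long 0.59 [339. 153. 389. 182.] [0.581 0.23  0.007]
dish_square 0.7 [313. 122. 365. 152.] [0.466 0.266 0.008]
dish_round_large 0.61 [303. 141. 344. 170.] [0.493 0.189 0.008]
dish_round_large 0.18 [140. 202. 17
[... 1579 characters left out ...]
pos': array([ 1.04397708e+00,  5.26948238e-02,  1.61288773e+00, -2.24931199e-05,
        1.47600916e+00, -1.18954781e-01]), 'joint_vel': array([-0.00143042, -0.0020665 ,  0.00024869, -0.00142429,  0.00013168,
       -0.00153133]), 'joint_efforts': array([ 9.68143977e-04, -3.93652153e+01, -3.70478797e+01,  6.01129659e-05,
       -5.44440252e-05, -2.41552561e-05]), 'tool_pos': array([0.24787677, 0.57372571, 0.25031412]), 'tool_rot': array([ 1.07670880e-05,  2.02520591e-01,  9.79278005e-01, -3.10550615e-06]), 'contact_force': array([ 0.40015642, -0.20394486,  0.43219991]), 'ft_torque': array([-0.00870945, -0.01115003,  0.02329691]), 'grasp_force': 0.0, 'gripper_width': 0.9985184106613645} 0.019
```

```bash
python3 - <<'E'
from h import *
a=np.load("scene.npz")["im"]; b=np.load("side.npz")["im"]
c=cv2.resize(a[110:350,80:400],(800,600),interpolation=3); save("scrop",c)
c=cv2.resize(b[140:380,180:420],(600,600),interpolation=3); save("sidecrop",c)
E
```

```text
(no output)
```

View pics/scrop.png

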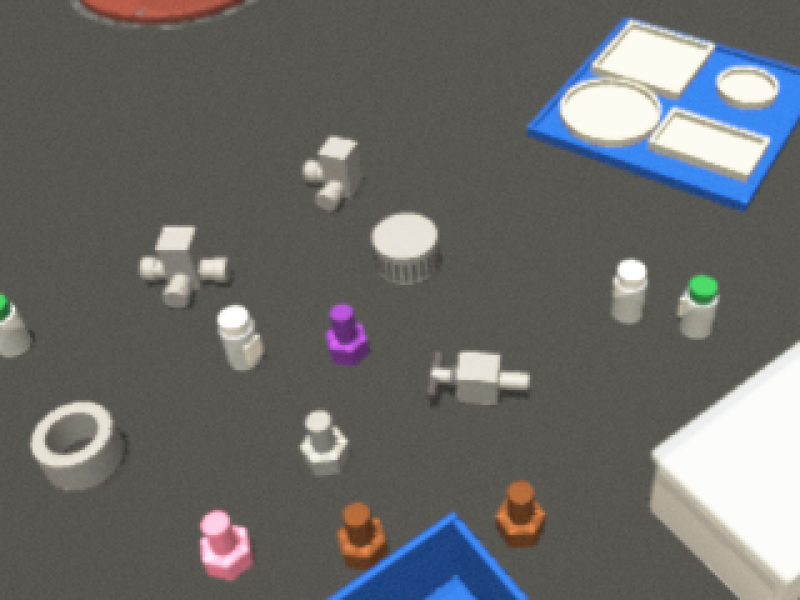

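View pics/sidecrop.png

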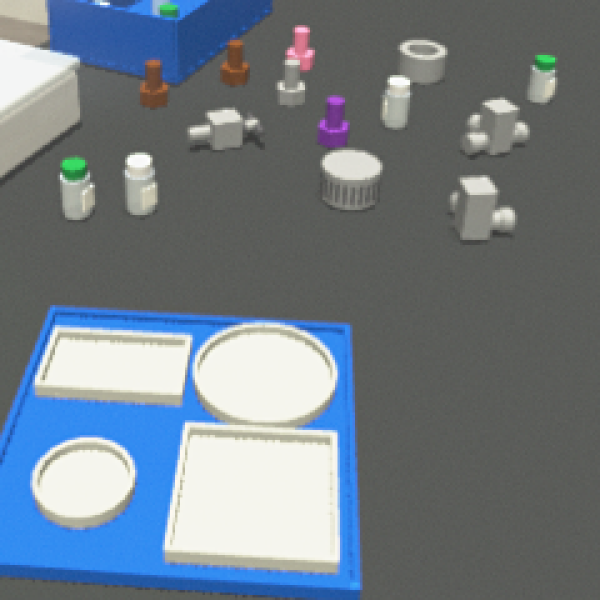

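Pixels are in the full scene picture, crop/2.5+(80,110):
- **Tee or elbow:** the tee is at (151,216) with three arms showing. The elbow is at (214,179) with two.
- **Cap or ring:** the solid knurled cap is at (242,208). The open ring is at (110,289).
- **Plug:** the grey one is at (209,287). The purple (218,245), pink (170,327) and brown (224,325), (288,316) ones are decoys.
- **Valve:** there is one, at (272,262), with its T-bar to the left.
- **Dishes, top right on the tray:** square (341,133), small round (379,145), large round (324,154), oblong (363,168).

Next I'll measure from both views.

```bash
python3 - <<'E'
from h import *
A={n:np.load(n+".npz") for n in["scene","side"]}
def near(n,c,r,z0,z1):
    C=A[n]["C"]; m=(np.hypot(C[...,0]-c[0],C[...,1]-c[1])<r)&(C[...,2]>z0)&(C[...,2]<z1)&(A[n]["d"]>0); return C[m]
for q,c,h in [("valve",(.665,-.085),.028),("tee",(.44,-.195),.044),("cap",(.53,-.05),.03),("plug",(.643,-.2),.042),("elbow",(.42,-.05),.044),("collar",(.535,-.31),.03)]:
    for n in A:
        P=near(n,c,.05,.006,.07); zt=np.percentile(P[:,2],97)
        T=P[P[:,2]>zt-.004]; r=cv2.minAreaRect((T[:,:2]*1000).astype(np.float32)); r2=cv2.minAreaRect((P[:,:2]*1000).astype(np.float32))
        print(q,n,len(P),"ztop",zt.round(4),"top",len(T),np.round(r[0],1),np.round(r[1],1),round(r[2],1),"all",np.round(r2[0],1),np.round(r2[1],1),round(r2[2],1))
for n in A:
    C=A[n]["C"]; im=A[n]["im"].astype(int)
    b=(im[...,2]-im[...,0]>60)&(np.hypot(C[...,0]-.53,C[...,1]-.25)<.17)&(C[...,2]<.04)
    r=cv2.minAreaRect((C[b][:,:2]*1000).astype(np.float32)); print("tray",n,r,"z",np.percentile(C[b][:,2],[10,50,90]))
    g=(im.min(-1)>150)&(np.hypot(C[...,0]-.53,C[...,1]-.25)<.15)&(C[...,2]<.04)
    k,l,s,ce=cv2.connectedComponentsWithStats(g.astype(np.uint8))
    for i in range(1,k):
        if s[i,4]<80: continue
        P=C[l==i]; print(" dish",s[i,4],ce[i].round(),"med z",np.median(P[:,2]).round(4),"rect",cv2.minAreaRect((P[:,:2]*1000).astype(np.float32)))
E
```

```text
valve scene 525 ztop 0.0299 top 193 [662.3 -87.2] [27.8 25.3] 45.4 all [660.3 -86.3] [67.9 36.6] 50.9
valve side 265 ztop 0.0281 top 72 [661.5 -86.7] [27.4 24.8] 46.0 all [658.3 -84.7] [66.5 34.2] 53.3
tee scene 656 ztop 0.0456 top 141 [ 437.1 -195.9] [25.3 25.1] 50.7 all [ 439.  -195.9] [53.2 56.4] 6.0
tee side 359 ztop 0.0435 top 63 [ 437.2 -195.4] [25.4 25.2] 47.4 all [ 437.6 -193. ] [53.9 52.2] 0.9
cap scene 607 ztop 0.0321 top 390 [528.3 -54.9] [49.1 47.5] 32.6 all [529.2 -55.7] [50.1 49.3] 18.7
cap side 451 ztop 0.0302 top 247 [526.9 -55.1] [48.1 48.2] 47.7 all [526.5 -54.5] [50.9 48.3] 70.2
plug scene 326 ztop 0.0435 top 75 [ 643.8 -198.3] [15.2 14.3] 11.5 all [ 645.3 -198.9] [28.6 24.6] 75.3
plug side 128 ztop 0.0416 top 19 [ 641.7 -196.9] [12.4 12. ] 24.1 all [ 641.  -195.7] [25.3 23.6] 29.0
elbow scene 426 ztop 0.0455 top 100 [422.8 -47.2] [23.9 25.4] 32.2 all [419.6 -60.7] [44.4 45.1] 29.9
elbow side 402 ztop 0.0439 top 96 [421.2 -47.9] [22.8 26.2] 30.6 all [418.2 -61. ] [43.8 46.7] 33.4
collar scene 886 ztop 0.0321 top 410 [ 544.4 -321.7] [48.3 47.5] 53.1 all [ 545.1 -321
[... 432 characters left out ...]
3.] med z 0.0103 rect ((544.5886840820312, 317.7032470703125), (55.47644805908203, 73.51814270019531), 38.632225036621094)
tray side ((526.1952514648438, 242.05499267578125), (211.05934143066406, 221.72340393066406), 21.55107879638672) z [0.00409595 0.0059085  0.00942995]
 dish 5614 [283. 322.] med z 0.0086 rect ((480.3025817871094, 227.22940063476562), (91.61398315429688, 191.66600036621094), 21.751375198364258)
 dish 1623 [226. 286.] med z 0.0088 rect ((587.5296630859375, 216.16921997070312), (94.87794494628906, 70.53031921386719), 22.26805305480957)
 dish 1093 [213. 332.] med z 0.0089 rect ((552.2427368164062, 305.8841247558594), (56.74725341796875, 67.07707977294922), 31.817501068115234)
```

```bash
cat >> h.py <<'E'
def go(x,y,z,yaw=None):
    """print tool-axis move to TCP target; yaw = world angle of the closing line (tool y), deg, mod 180"""
    s=manip.state(); M=Q(s["tool_rot"]).as_matrix(); p=np.array(s["tool_pos"])
    cur=np.arctan2(M[1,1],M[0,1]); rz=0
    if yaw is not None:
        e=np.deg2rad(yaw)-cur; e=(e+np.pi/2)%np.pi-np.pi/2; rz=-e
        M2=M@R.from_rotvec([0,0,rz]).as_matrix()
    else: M2=M
    d=np.array([x,y,z])-p
    print("pos",p.round(4),"yaw",np.rad2deg(cur).round(1),"tilt",np.round(M[:2,2],4),"j6",s["joint_pos"][5].round(2),"F",np.round(s["contact_force"],1),"t",s["time"])
    print(f" rz {rz:.3f} (alt {rz-np.sign(rz)*np.pi:.3f}) then d {np.round(M2.T@d,4)}  d without turn {np.round(M.T@d,4)}")
E
python3 - <<'E'
from h import *
p=manip.camera_params("wrist"); print(Q(p["orientation"]).as_matrix()[:,2])
go(.52,.25,.25)
E
```

```text
[ 0.29148216 -0.12684126 -0.94812944]
pos [0.2479 0.5737 0.2503] yaw 66.6 tilt [ 0. -0.] j6 -0.12 F [ 0.4 -0.2  0.4] t 1.15
 rz 0.000 (alt 0.000) then d [-3.782e-01 -1.892e-01  3.000e-04]  d without turn [-3.782e-01 -1.892e-01  3.000e-04]
```

```bash
python3 -m crank '[{"jaw": 1, "x": -0.049, "y": -0.027}, {"jaw": 1, "x": -0.049, "y": -0.027}, {"jaw": 1, "x": -0.049, "y": -0.027}, {"jaw": 1, "x": -0.049, "y": -0.027}, {"jaw": 1, "x": -0.049, "y": -0.027}]'; python3 -m crank '[{"jaw": 1, "x": -0.049, "y": -0.027}, {"jaw": 1, "x": -0.049, "y": -0.027}, {"jaw": 1}, {"jaw": 1}]'
python3 - <<'E'
from h import *
im,d,C,p=shot("wrist"); np.savez("tray.npz",im=im,d=d,C=C)
ims=im.copy()
for q in ["dish_long","dish_square","dish_round_large","dish_round_small"]:
    for o in manip.outline_of("wrist",q)[:1]:
        m=o["region"]; P=C[m&(C[...,2]<.03)&(d>0)]
        rim=P[P[:,2]>np.percentile(P[:,2],97)-.004]
        f=lambda P:[np.round(v,1) for v in cv2.minAreaRect((P[:,:2]*1000).astype(np.float32))]
        print(q,round(o["conf"],2),np.round(o["extent"]),"z",np.percentile(P[:,2],[3,50,97]).round(4),"rect",f(P),"rim",f(rim))
        ims[m]=ims[m]//2+np.array([100,0,0],np.uint8)
b=(im[...,2].astype(int)-im[...,0]>60)&(C[...,2]<.03)
print("tray",cv2.minAreaRect((C[b][:,:2]*1000).astype(np.float32)),np.percentile(C[b][:,2],[10,50,95]))
go(.5,.2,.25); save("tray",ims)
E
```

```text
time: 1.78
tool_pos: [0.4201, 0.3512, 0.2506]
tool_rot: [0.0, 0.202, 0.979, 0.0]
contact_force: [0.7, 0.8, -0.1]
gripper_width: 0.999
grasp_force: 0.0
time: 2.28
tool_pos: [0.4876, 0.2643, 0.2503]
tool_rot: [-0.0, 0.203, 0.979, 0.0]
contact_force: [-1.1, 0.6, 0.6]
gripper_width: 1.002
grasp_force: 0.0
dish_long 0.93 [241. 225. 329. 311.] z [0.0076 0.0093 0.0166] rect [array([585.6, 220.1]), array([95.2, 59.5]), np.float64(21.7)] rim [array([583.3, 221.3]), array([91.5, 55.8]), np.float64(21.3)]
dish_square 0.94 [227.  88. 346. 211.] z [0.0073 0.0088 0.0162] rect [array([462.7, 273.6]), array([90.7, 91.5]), np.float64(21.5)] rim [array([461.1, 274.3]), array([88. , 88.3]), np.float64(21.7)]
dish_round_large 0.71 [178. 169. 265. 253.] z [0.0073 0.009  0.0162] rect [array([495.4, 186.8]), array([92.3, 90.1]), np.float64(26.6)] rim [array([495.1, 187.1]), array([89.5, 89.3]), np.float64(77.9)]
dish_round_small 0.92 [320. 187. 374. 240.] z [0.0072 0.0091 0.0163] rect [array([549.8, 307.7]), array([55.2, 59.8]), np.float64(57.5)] rim [array([548.1, 308.6]), array([55. , 54.3]), np.float64(2.5)]
tray ((525.4644775390625, 246.1243896484375), (211.97320556640625, 211.98785400390625), 21.404647827148438) [0.00479861 0.00600814 0.01023453]
pos [0.4871 0.2652 0.2503] yaw 66.7 tilt [0.     0.0001] j6 -0.8 F [-0.5  0.9 -0.6] t 2.525
 rz 0.000 (alt 0.000) then d [-0.0376 -0.0548  0.0003]  d without turn [-0.0376 -0.0548  0.0003]
```

View pics/tray.png

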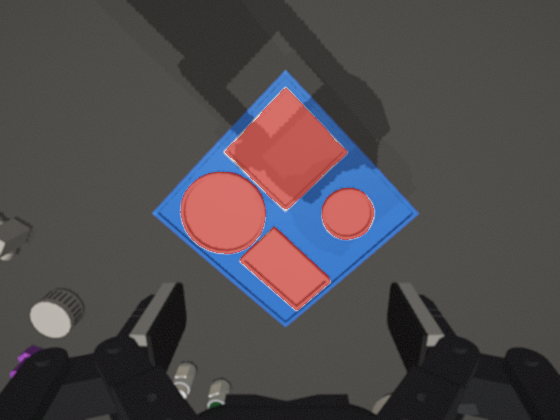

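The picture shows all four dishes outlined cleanly: square (286,148), large round (222,212), small round (348,213), oblong (286,268). Their rim centres agree with the 94 mm grid, and the tray angle is 21.5°. I'll start with the cap.

```bash
python3 -c "
from h import *
go(.5275,-.055,.2)"
```

```text
pos [0.4871 0.2652 0.2503] yaw 66.7 tilt [0.     0.0001] j6 -0.8 F [-0.5  0.9 -0.6] t 2.525
 rz 0.000 (alt 0.000) then d [-0.1635 -0.2783  0.0503]  d without turn [-0.1635 -0.2783  0.0503]
```

```bash
python3 -m crank '[{"jaw": 1, "x": -0.027, "y": -0.046, "z": 0.008}, {"jaw": 1, "x": -0.027, "y": -0.046, "z": 0.008}, {"jaw": 1, "x": -0.027, "y": -0.046, "z": 0.008}, {"jaw": 1, "x": -0.027, "y": -0.046, "z": 0.008}, {"jaw": 1, "x": -0.027, "y": -0.046, "z": 0.008}]' >/dev/null; python3 -m crank '[{"jaw": 1, "x": -0.0285, "y": -0.0483, "z": 0.010}, {"jaw": 1}, {"jaw": 1}]'
cat >> h.py <<'E'
def top(q,c,r,h,f=None,all=False):
    """wrist view: centre / rect of the top face of the thing near c"""
    im,d,C,p=shot("wrist")
    m=(np.hypot(C[...,0]-c[0],C[...,1]-c[1])<r)&(d>0)&(C[...,2]>.006)&(C[...,2]<h+.012)
    P=C[m]; zt=np.percentile(P[:,2],97); T=P[P[:,2]>zt-.004]
    g=lambda P:[np.round(v,1) for v in cv2.minAreaRect((P[:,:2]*1000).astype(np.float32))]
    print(q,"ztop",zt.round(4),len(T),"top",g(T),"mean",(T[:,:2].mean(0)*1000).round(1),"all",g(P))
    if f: save(f,im)
    return im,d,C,p,P,T
E
python3 - <<'E'
from h import *
top("cap",(.5275,-.055),.04,.03,"capw"); go(.5275,-.055,.029)
E
```

```text
time: 3.52
tool_pos: [0.5275, -0.0553, 0.2004]
tool_rot: [-0.0, 0.202, 0.979, 0.0]
contact_force: [1.0, 0.2, -0.0]
gripper_width: 1.004
grasp_force: 0.0
cap ztop 0.031 2533 top [array([526.9, -56.6]), array([49. , 48.9]), np.float64(36.3)] mean [526.4 -56.5] all [array([526.5, -56.7]), array([49.7, 49.5]), np.float64(35.4)]
pos [ 0.5276 -0.0549  0.2006] yaw 66.7 tilt [0.0003 0.0004] j6 -1.41 F [-0.6  0.1 -0.6] t 3.575
 rz 0.000 (alt 0.000) then d [ 0.     -0.0002  0.1716]  d without turn [ 0.     -0.0002  0.1716]
```

View pics/capw.png

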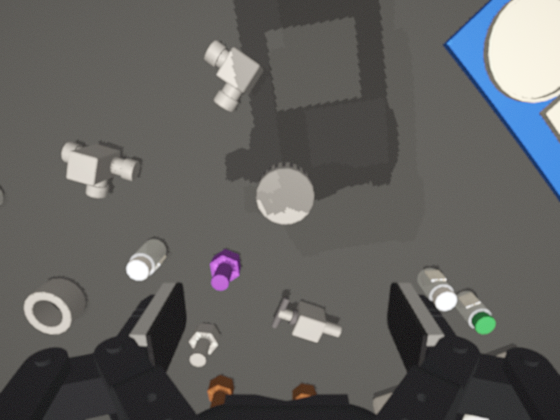

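The wrist view shows the cap at (285,195): closed top, knurled, and the finger line is clear of its neighbours. The ring is at (54,305), the three-armed tee at (98,167) and the two-armed elbow at (233,75). Picking the cap now.

```bash
python3 -m crank '[{"jaw": 1, "y": -0.0012, "z": 0.05}, {"jaw": 1, "z": 0.05}, {"jaw": 1, "z": 0.04}, {"jaw": 1, "z": 0.0315}, {"jaw": 1}]'; python3 -m crank '[{"jaw": 0}, {"jaw": 0}, {"jaw": 0}, {"jaw": 0}, {"jaw": 0}]'
```

```text
time: 4.2
tool_pos: [0.5248, -0.055, 0.0264]
tool_rot: [-0.003, 0.201, 0.98, 0.0]
contact_force: [-0.0, 0.3, -0.1]
gripper_width: 0.999
grasp_force: 0.0
time: 4.82
tool_pos: [0.529, -0.0573, 0.0317]
tool_rot: [0.002, 0.202, 0.979, 0.0]
contact_force: [-1.6, 1.6, 5.5]
gripper_width: 0.559
grasp_force: 61.9
```

```bash
python3 -c "
from h import *
go(.4951,.1871,.1)"; python3 -m crank '[{"jaw": 0, "z": -0.02}, {"jaw": 0, "z": -0.04}, {"jaw": 0, "z": -0.04}]'; python3 -c "
from h import *
go(.4951,.1871,.1)"
```

```text
pos [ 0.529  -0.0573  0.0317] yaw 66.6 tilt [ 0.0043 -0.0004] j6 -1.41 F [-1.6  1.6  5.5] t 4.825
 rz 0.000 (alt 0.000) then d [ 0.1278  0.2111 -0.0686]  d without turn [ 0.1278  0.2111 -0.0686]
time: 5.2
tool_pos: [0.5262, -0.057, 0.1296]
tool_rot: [-0.001, 0.203, 0.979, 0.0]
contact_force: [0.2, -0.1, -4.1]
gripper_width: 0.556
grasp_force: 63.7
pos [ 0.5262 -0.057   0.1296] yaw 66.6 tilt [-0.0011  0.0003] j6 -1.41 F [ 0.2 -0.1 -4.1] t 5.2
 rz 0.000 (alt 0.000) then d [0.1254 0.2117 0.0297]  d without turn [0.1254 0.2117 0.0297]
```

```bash
python3 -m crank '[{"jaw": 0, "x": 0.0251, "y": 0.0423}, {"jaw": 0, "x": 0.0251, "y": 0.0423}, {"jaw": 0, "x": 0.0251, "y": 0.0423, "z": 0.01}, {"jaw": 0, "x": 0.0251, "y": 0.0423, "z": 0.01}, {"jaw": 0, "x": 0.0251, "y": 0.0423, "z": 0.01}]' >/dev/null; python3 -m crank '[{"jaw": 0, "z": 0.02}, {"jaw": 0, "z": 0.01}, {"jaw": 0}, {"jaw": 0}]'; python3 -c "
from h import *
go(.4951,.1871,.0405)"
```

```text
time: 6.32
tool_pos: [0.4963, 0.1862, 0.0696]
tool_rot: [0.001, 0.203, 0.979, 0.0]
contact_force: [1.4, 0.4, -4.4]
gripper_width: 0.555
grasp_force: 63.9
pos [0.4963 0.1862 0.0696] yaw 66.6 tilt [0.0012 0.0002] j6 -0.94 F [ 1.4  0.4 -4.4] t 6.325
 rz 0.000 (alt 0.000) then d [0.0015 0.0003 0.0291]  d without turn [0.0015 0.0003 0.0291]
```

```bash
python3 -m crank '[{"jaw": 0, "x": 0.001, "z": 0.015}, {"jaw": 0, "z": 0.010}, {"jaw": 0, "z": 0.002}, {"jaw": 0, "z": 0.002}, {"jaw": 0}]'; python3 -m crank '[{"jaw": 0, "z": 0.001}, {"jaw": 0}]'
```

```text
time: 6.95
tool_pos: [0.495, 0.1871, 0.0407]
tool_rot: [-0.0, 0.202, 0.979, -0.0]
contact_force: [-4.1, -1.0, 3.4]
gripper_width: 0.555
grasp_force: 64.7
time: 7.2
tool_pos: [0.4951, 0.1872, 0.0407]
tool_rot: [-0.0, 0.202, 0.979, -0.0]
contact_force: [-8.6, -2.6, 10.1]
gripper_width: 0.555
grasp_force: 65.4
```

```bash
python3 -m crank '[{"jaw": 0.8}, {"jaw": 0.8}, {"jaw": 0.8}, {"jaw": 0.8, "z": -0.03}, {"jaw": 0.8, "z": -0.05}]'; python3 -m crank '[{"jaw": 0.6, "z": -0.06}, {"jaw": 0.6, "z": -0.03}, {"jaw": 0.6}]' ; python3 - <<'E'
from h import *
top("cap",(.4951,.187),.028,.04)
go(.437,-.196,.2,49); go(.437,-.196,.2,139)
E
```

```text
time: 7.82
tool_pos: [0.4931, 0.1867, 0.1174]
tool_rot: [-0.002, 0.203, 0.979, -0.001]
contact_force: [0.3, 0.4, 0.8]
gripper_width: 0.799
grasp_force: 0.0
time: 8.2
tool_pos: [0.4967, 0.1876, 0.2125]
tool_rot: [0.003, 0.202, 0.979, 0.002]
contact_force: [0.4, -0.0, -0.1]
gripper_width: 0.601
grasp_force: 0.0
cap ztop 0.0399 2516 top [array([493.5, 187.9]), array([48.9, 49.3]), np.float64(39.7)] mean [492.9 188. ] all [array([492.4, 188.3]), array([51.1, 51.4]), np.float64(21.8)]
pos [0.4954 0.1873 0.2098] yaw 66.6 tilt [0.0026 0.0006] j6 -0.94 F [ 0.4 -0.1 -0.3] t 8.25
 rz 0.308 (alt -2.834) then d [-0.2073 -0.3276  0.0094]  d without turn [-0.0984 -0.375   0.0094]
pos [0.4954 0.1873 0.2098] yaw 66.6 tilt [0.0026 0.0006] j6 -0.94 F [ 0.4 -0.1 -0.3] t 8.25
 rz -1.263 (alt 1.879) then d [ 0.3276 -0.2073  0.0094]  d without turn [-0.0984 -0.375   0.0094]
```

```bash
python3 -m crank '[{"jaw": 0.6, "az": 0.154}, {"jaw": 0.6, "az": 0.154}, {"jaw": 0.6, "x": -0.0296, "y": -0.0468}, {"jaw": 0.6, "x": -0.0296, "y": -0.0468}, {"jaw": 0.6, "x": -0.0296, "y": -0.0468}]' >/dev/null; python3 -m crank '[{"jaw": 0.6, "x": -0.0296, "y": -0.0468}, {"jaw": 0.6, "x": -0.0296, "y": -0.0468}, {"jaw": 0.6, "x": -0.0296, "y": -0.0468}, {"jaw": 0.6, "x": -0.0296, "y": -0.0468}, {"jaw": 0.6}]'; python3 -m crank '[{"jaw": 0.6}, {"jaw": 0.6}]' >/dev/null
python3 - <<'E'
from h import *
top("tee",(.437,-.196),.045,.044,"teew"); go(.437,-.196,.044)
E
```

```text
time: 9.5
tool_pos: [0.4345, -0.1983, 0.2062]
tool_rot: [-0.002, 0.353, 0.936, 0.0]
contact_force: [-0.5, 0.8, 0.3]
gripper_width: 0.599
grasp_force: 0.0
tee ztop 0.0446 804 top [array([ 435.7, -197.2]), array([23.9, 24.3]), np.float64(48.2)] mean [ 435.4 -197.1] all [array([ 443.1, -203.9]), array([63.7, 44.2]), np.float64(49.1)]
pos [ 0.4362 -0.1947  0.2081] yaw 49.1 tilt [-0.0008  0.0007] j6 -1.43 F [0.4 1.1 0.3] t 9.8
 rz 0.000 (alt 0.000) then d [-0.0016 -0.0005  0.1641]  d without turn [-0.0016 -0.0005  0.1641]
```

View pics/teew.png

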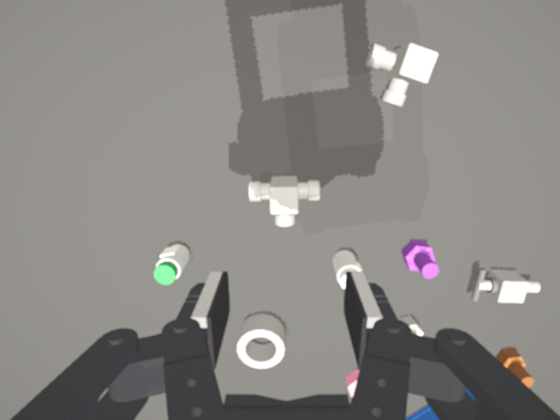

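The tee is at (285,195) with arms to the left, right and down. The fingers come in above the side arms, and the bottle at (345,265) is off the closing line.

```bash
python3 -m crank '[{"jaw": 0.6, "x": -0.0003, "y": -0.0018, "z": 0.05}, {"jaw": 0.6, "z": 0.05}, {"jaw": 0.6, "z": 0.04}, {"jaw": 0.6, "z": 0.0235}, {"jaw": 0.6}]'; python3 -m crank '[{"jaw": 0.6}, {"jaw": 0}, {"jaw": 0}, {"jaw": 0}, {"jaw": 0}]'; python3 -c "
from h import *
go(.4611,.2743,.15,21.5);go(.4611,.2743,.15,111.5)"
```

```text
time: 10.42
tool_pos: [0.4338, -0.1956, 0.0432]
tool_rot: [-0.002, 0.349, 0.937, 0.001]
contact_force: [0.5, -0.5, -0.5]
gripper_width: 0.596
grasp_force: 0.0
time: 11.05
tool_pos: [0.4365, -0.1983, 0.0471]
tool_rot: [0.002, 0.35, 0.937, -0.0]
contact_force: [-0.2, 1.0, 6.1]
gripper_width: 0.265
grasp_force: 60.4
pos [ 0.4365 -0.1983  0.0471] yaw 49.0 tilt [ 0.003  -0.0014] j6 -1.44 F [-0.2  1.   6.1] t 11.05
 rz 0.480 (alt -2.662) then d [ 0.4305  0.1963 -0.1035]  d without turn [ 0.2913  0.3728 -0.1035]
pos [ 0.4365 -0.1983  0.0471] yaw 49.0 tilt [ 0.003  -0.0014] j6 -1.44 F [-0.2  1.   6.1] t 11.05
 rz -1.091 (alt 2.050) then d [-0.1963  0.4305 -0.1035]  d without turn [ 0.2913  0.3728 -0.1035]
```

```bash
python3 -m crank '[{"jaw": 0, "z": -0.02}, {"jaw": 0, "z": -0.05}, {"jaw": 0, "z": -0.03}, {"jaw": 0, "x": 0.0324, "y": 0.0414}, {"jaw": 0, "x": 0.0324, "y": 0.0414}]'; python3 -m crank '[{"jaw": 0, "x": 0.0324, "y": 0.0414}, {"jaw": 0, "x": 0.0324, "y": 0.0414}, {"jaw": 0, "x": 0.0324, "y": 0.0414}, {"jaw": 0, "x": 0.0324, "y": 0.0414}, {"jaw": 0, "x": 0.0324, "y": 0.0414}]'>/dev/null;  python3 -m crank '[{"jaw": 0, "x": 0.0324, "y": 0.0414}, {"jaw": 0, "x": 0.0324, "y": 0.0414}, {"jaw": 0, "z": 0.05}, {"jaw": 0}, {"jaw": 0}]'; python3 -c "
from h import *
go(.4611,.2743,.055)"
```

```text
time: 11.68
tool_pos: [0.4404, -0.0918, 0.1456]
tool_rot: [0.0, 0.351, 0.936, 0.0]
contact_force: [0.4, -0.1, -2.6]
gripper_width: 0.265
grasp_force: 59.5
time: 12.92
tool_pos: [0.4598, 0.2746, 0.0957]
tool_rot: [0.0, 0.351, 0.937, -0.0]
contact_force: [0.4, 0.8, -2.1]
gripper_width: 0.266
grasp_force: 59.7
pos [0.4598 0.2746 0.0957] yaw 49.0 tilt [-0.     -0.0001] j6 -0.46 F [ 0.4  0.8 -2.1] t 12.925
 rz 0.000 (alt 0.000) then d [-0.0012  0.0007  0.0407]  d without turn [-0.0012  0.0007  0.0407]
```

```bash
python3 -m crank '[{"jaw": 0, "x": -0.001, "z": 0.02}, {"jaw": 0, "z": 0.015}, {"jaw": 0, "z": 0.003}, {"jaw": 0, "z": 0.002}, {"jaw": 0}]'; python3 -m crank '[{"jaw": 0, "z": 0.002}, {"jaw": 0}]'
```

```text
time: 13.55
tool_pos: [0.461, 0.2744, 0.0562]
tool_rot: [0.001, 0.35, 0.937, 0.001]
contact_force: [-1.1, 0.3, 0.1]
gripper_width: 0.261
grasp_force: 59.8
time: 13.8
tool_pos: [0.4612, 0.2746, 0.0561]
tool_rot: [0.0, 0.35, 0.937, -0.0]
contact_force: [-6.0, -3.0, 11.1]
gripper_width: 0.268
grasp_force: 61.5
```

```bash
python3 -m crank '[{"jaw": 0.6}, {"jaw": 0.6}, {"jaw": 0.6}, {"jaw": 0.6, "z": -0.03}, {"jaw": 0.6, "z": -0.05}]'; python3 -m crank '[{"jaw": 0.4, "z": -0.06}, {"jaw": 0.4}, {"jaw": 0.4}]' ; python3 - <<'E'
from h import *
top("tee",(.4611,.2743),.03,.055)
go(.643,-.198,.2)
for n in["scene","side"]:
    A=np.load(n+".npz"); C=A["C"]; m=(np.hypot(C[...,0]-.643,C[...,1]+.198)<.15)&(C[...,2]>.06); print(n,m.sum(),C[m].min(0) if m.any() else 0,C[m].max(0) if m.any() else 0)
E
```

```text
time: 14.42
tool_pos: [0.4587, 0.2735, 0.1316]
tool_rot: [-0.002, 0.35, 0.937, -0.002]
contact_force: [1.1, 0.9, -0.4]
gripper_width: 0.601
grasp_force: 0.0
time: 14.8
tool_pos: [0.4602, 0.2742, 0.193]
tool_rot: [-0.0, 0.35, 0.937, -0.0]
contact_force: [-0.7, -0.9, -0.3]
gripper_width: 0.399
grasp_force: 0.0
tee ztop 0.0534 939 top [array([460.5, 275.1]), array([23.5, 24.1]), np.float64(49.4)] mean [460.2 275.5] all [array([461.1, 274.3]), array([59.4, 59.7]), np.float64(8.7)]
pos [0.4596 0.2739 0.1917] yaw 49.0 tilt [-0.0023 -0.001 ] j6 -0.46 F [ 0.1  0.5 -0.7] t 14.85
 rz 0.000 (alt 0.000) then d [-0.448  -0.2358 -0.0083]  d without turn [-0.448  -0.2358 -0.0083]
scene 661 [ 0.75946869 -0.29055534  0.0600189 ] [ 0.7920686  -0.17848799  0.0732825 ]
side 133 [ 0.75822841 -0.28831904  0.06025711] [ 0.79188448 -0.17625083  0.07032838]
```

Tee placed on its dish centre (within 2 mm, on the floor). Next the plug. The bin is 73 mm high and over 110 mm from it, so it is clear.

```bash
python3 -m crank '[{"jaw": 0.4, "x": -0.0498, "y": -0.0262}, {"jaw": 0.4, "x": -0.0498, "y": -0.0262}, {"jaw": 0.4, "x": -0.0498, "y": -0.0262}, {"jaw": 0.4, "x": -0.0498, "y": -0.0262}, {"jaw": 0.4, "x": -0.0498, "y": -0.0262}]'>/dev/null; python3 -m crank '[{"jaw": 0.4, "x": -0.0498, "y": -0.0262}, {"jaw": 0.4, "x": -0.0498, "y": -0.0262}, {"jaw": 0.4, "x": -0.0498, "y": -0.0262}, {"jaw": 0.4, "x": -0.0498, "y": -0.0262}, {"jaw": 0.4}]'; python3 -m crank '[{"jaw": 0.4}, {"jaw": 0.4}, {"jaw": 0.4}]' >/dev/null
python3 - <<'E'
from h import *
top("plug",(.643,-.198),.03,.042,"plugw"); go(.643,-.198,.040)
E
```

```text
time: 16.1
tool_pos: [0.6432, -0.201, 0.1898]
tool_rot: [-0.002, 0.352, 0.936, -0.0]
contact_force: [-0.6, 0.6, -0.2]
gripper_width: 0.404
grasp_force: 0.0
plug ztop 0.0426 292 top [array([ 641.9, -200.1]), array([14.5, 15. ]), np.float64(49.4)] mean [ 641.8 -199.8] all [array([ 641.3, -198.6]), array([26.2, 26. ]), np.float64(31.3)]
pos [ 0.6438 -0.1967  0.1934] yaw 49.1 tilt [0.0001 0.    ] j6 -1.26 F [-0.5 -0.1  0.8] t 16.525
 rz 0.000 (alt 0.000) then d [-0.0003 -0.0015  0.1534]  d without turn [-0.0003 -0.0015  0.1534]
```

View pics/plugw.png

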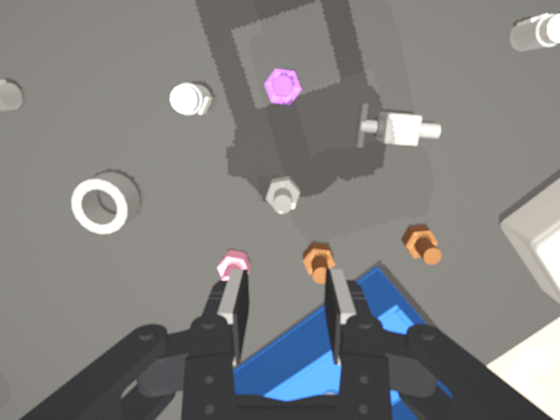

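The grey steel plug is at (283,195), with its decoys clear of the fingers.

```bash
python3 -m crank '[{"jaw": 0.4, "x": -0.0005, "y": -0.0025, "z": 0.05}, {"jaw": 0.4, "z": 0.05}, {"jaw": 0.4, "z": 0.035}, {"jaw": 0.4, "z": 0.017}, {"jaw": 0.4}]'; python3 -m crank '[{"jaw": 0.4}, {"jaw": 0.4}, {"jaw": 0}, {"jaw": 0}, {"jaw": 0}]'; python3 -m crank '[{"jaw": 0}, {"jaw": 0}]'; python3 -c "
from h import *
go(.5481,.3086,.15)"
```

```text
time: 17.15
tool_pos: [0.6421, -0.1994, 0.0405]
tool_rot: [-0.001, 0.35, 0.937, 0.0]
contact_force: [-0.6, 0.2, 0.8]
gripper_width: 0.4
grasp_force: 0.0
time: 17.77
tool_pos: [0.6434, -0.2005, 0.0428]
tool_rot: [0.001, 0.35, 0.937, -0.0]
contact_force: [-0.1, 0.1, 5.6]
gripper_width: 0.158
grasp_force: 58.6
time: 18.02
tool_pos: [0.6434, -0.2005, 0.0428]
tool_rot: [0.001, 0.35, 0.937, -0.0]
contact_force: [-0.2, 0.3, 6.0]
gripper_width: 0.156
grasp_force: 58.6
pos [ 0.6434 -0.2005  0.0428] yaw 49.0 tilt [ 0.0017 -0.0009] j6 -1.27 F [-0.2  0.3  6. ] t 18.025
 rz 0.000 (alt 0.000) then d [ 0.4058  0.3216 -0.1078]  d without turn [ 0.4058  0.3216 -0.1078]
```

```bash
python3 -m crank '[{"jaw": 0, "z": -0.02}, {"jaw": 0, "z": -0.05}, {"jaw": 0, "z": -0.04}, {"jaw": 0, "x": 0.0406, "y": 0.0322}, {"jaw": 0, "x": 0.0406, "y": 0.0322}]' | tail -2; python3 -m crank '[{"jaw": 0, "x": 0.0406, "y": 0.0322}, {"jaw": 0, "x": 0.0406, "y": 0.0322}, {"jaw": 0, "x": 0.0406, "y": 0.0322}, {"jaw": 0, "x": 0.0406, "y": 0.0322}, {"jaw": 0, "x": 0.0406, "y": 0.0322}]'>/dev/null;  python3 -m crank '[{"jaw": 0, "x": 0.0406, "y": 0.0322}, {"jaw": 0, "x": 0.0406, "y": 0.0322}, {"jaw": 0, "x": 0.0406, "y": 0.0322, "z": 0.03}, {"jaw": 0, "z": 0.03}, {"jaw": 0}]'; python3 -m crank '[{"jaw": 0}, {"jaw": 0}]' >/dev/null; python3 -c "
from h import *
go(.5481,.3086,.052)"
```

```text
gripper_width: 0.156
grasp_force: 58.6
time: 19.9
tool_pos: [0.5449, 0.309, 0.0884]
tool_rot: [-0.002, 0.35, 0.937, -0.002]
contact_force: [0.1, 0.1, -1.5]
gripper_width: 0.162
grasp_force: 58.7
pos [0.549  0.3092 0.0936] yaw 48.9 tilt [0.0031 0.0013] j6 -0.46 F [-0.2  0.1 -1.5] t 20.15
 rz 0.000 (alt 0.000) then d [ 0.0003 -0.0012  0.0415]  d without turn [ 0.0003 -0.0012  0.0415]
```

```bash
python3 -m crank '[{"jaw": 0, "z": 0.02}, {"jaw": 0, "z": 0.014}, {"jaw": 0, "z": 0.003}, {"jaw": 0, "z": 0.001}, {"jaw": 0}]'; python3 -m crank '[{"jaw": 0, "z": 0.001}, {"jaw": 0}]'
```

```text
time: 20.78
tool_pos: [0.5478, 0.3095, 0.0535]
tool_rot: [0.0, 0.35, 0.937, 0.0]
contact_force: [-0.5, -0.2, -0.7]
gripper_width: 0.158
grasp_force: 58.9
time: 21.02
tool_pos: [0.5477, 0.3095, 0.0525]
tool_rot: [0.0, 0.35, 0.937, 0.0]
contact_force: [-0.6, 1.0, -1.7]
gripper_width: 0.16
grasp_force: 58.9
```

```bash
python3 -m crank '[{"jaw": 0, "z": 0.001}, {"jaw": 0}]'|sed -n 2,4p; python3 -m crank '[{"jaw": 0, "z": 0.001}, {"jaw": 0}]'|sed -n 2,4p
```

```text
tool_pos: [0.5478, 0.3095, 0.0519]
tool_rot: [0.0, 0.35, 0.937, 0.0]
contact_force: [-0.5, -0.9, 3.0]
tool_pos: [0.5479, 0.3095, 0.0518]
tool_rot: [0.0, 0.35, 0.937, -0.0]
contact_force: [-3.8, -1.7, 8.4]
```

Contact with the dish floor. I'll release, then go to the valve.

```bash
python3 -m crank '[{"jaw": 0.4}, {"jaw": 0.4}, {"jaw": 0.4}, {"jaw": 0.4, "z": -0.03}, {"jaw": 0.4, "z": -0.05}]'; python3 -m crank '[{"jaw": 0.6, "z": -0.06}, {"jaw": 0.6}, {"jaw": 0.6}, {"jaw": 0.6}]' >/dev/null; python3 - <<'E'
from h import *
top("plug",(.5481,.3086),.02,.055)
go(.6615,-.087,.2,137)
E
```

```text
time: 22.15
tool_pos: [0.5457, 0.3086, 0.1281]
tool_rot: [-0.002, 0.35, 0.937, -0.002]
contact_force: [0.4, 0.3, 0.4]
gripper_width: 0.399
grasp_force: 0.0
plug ztop 0.0513 328 top [array([546.5, 310.2]), array([15.3, 15.1]), np.float64(45.4)] mean [546.3 310.3] all [array([548. , 308.7]), array([39.7, 39.5]), np.float64(6.6)]
pos [0.5464 0.3089 0.1877] yaw 49.0 tilt [-0.0039 -0.0016] j6 -0.46 F [-0.8  0.2 -0.5] t 22.7
 rz -1.536 (alt 1.605) then d [ 0.2111 -0.3541 -0.0121]  d without turn [-0.3466 -0.2232 -0.0121]
```

```bash
python3 -m crank '[{"jaw": 0.6, "az": 0.178}, {"jaw": 0.6, "az": 0.178}, {"jaw": 0.6, "az": 0.178}, {"jaw": 0.6, "az": 0.178}, {"jaw": 0.6, "az": 0.178}]' >/dev/null;  python3 -m crank '[{"jaw": 0.6, "az": 0.178}, {"jaw": 0.6, "az": 0.178}, {"jaw": 0.6, "az": 0.178}, {"jaw": 0.6, "az": 0.178}]' >/dev/null; python3 -m crank '[{"jaw": 0.6, "x": -0.0264, "y": 0.0443}, {"jaw": 0.6, "x": -0.0264, "y": 0.0443}, {"jaw": 0.6, "x": -0.0264, "y": 0.0443}, {"jaw": 0.6, "x": -0.0264, "y": 0.0443}, {"jaw": 0.6, "x": -0.0264, "y": 0.0443}]'>/dev/null; python3 -m crank '[{"jaw": 0.6, "x": -0.0264, "y": 0.0443}, {"jaw": 0.6, "x": -0.0264, "y": 0.0443}, {"jaw": 0.6, "x": -0.0264, "y": 0.0443}, {"jaw": 0.6}, {"jaw": 0.6}]'; python3 -m crank '[{"jaw": 0.6}, {"jaw": 0.6}]' >/dev/null
python3 - <<'E'
from h import *
im,d,C,p,P,T=top("valve",(.6615,-.087),.045,.028,"valvew")
go(.6615,-.087,.029)
E
```

```text
time: 25.08
tool_pos: [0.6634, -0.0861, 0.1887]
tool_rot: [-0.001, 0.916, 0.4, -0.001]
contact_force: [-0.3, 0.9, -1.0]
gripper_width: 0.597
grasp_force: 0.0
valve ztop 0.0286 909 top [array([662. , -89.4]), array([28.3, 23.5]), np.float64(46.3)] mean [662.4 -88.8] all [array([661.4, -88.4]), array([67.7, 34.9]), np.float64(47.4)]
pos [ 0.664  -0.0853  0.1903] yaw -42.7 tilt [-0.0001  0.0001] j6 0.51 F [ 0.1 -0.  -0.1] t 25.375
 rz 0.000 (alt 0.000) then d [-0.0029 -0.0007  0.1613]  d without turn [-0.0029 -0.0007  0.1613]
```

View pics/valvew.png

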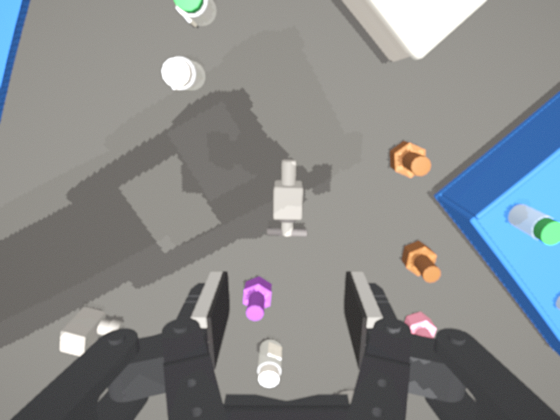

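The valve stands vertical in the picture at (288,200), T-bar towards the bottom. The fingers will close on the block's side faces.

```bash
python3 -m crank '[{"jaw": 0.6, "x": -0.004, "y": 0.001, "z": 0.05}, {"jaw": 0.6, "z": 0.05}, {"jaw": 0.6, "z": 0.035}, {"jaw": 0.6, "z": 0.022}, {"jaw": 0.6}]'; python3 -m crank '[{"jaw": 0.6}, {"jaw": 0.6}, {"jaw": 0}, {"jaw": 0}, {"jaw": 0}]'; python3 -m crank '[{"jaw": 0}, {"jaw": 0, "z": -0.02}, {"jaw": 0, "z": -0.05}, {"jaw": 0, "z": -0.05}, {"jaw": 0}]'; python3 -c "
from h import *
print(manip.tip_extent)
go(.5833,.2213,.08,111.5)"
```

```text
time: 26.0
tool_pos: [0.661, -0.0894, 0.0316]
tool_rot: [-0.001, 0.916, 0.401, -0.001]
contact_force: [-0.3, -0.5, -0.1]
gripper_width: 0.598
grasp_force: 0.0
time: 26.62
tool_pos: [0.6629, -0.0902, 0.0346]
tool_rot: [0.001, 0.916, 0.4, 0.001]
contact_force: [-0.7, 0.9, 4.3]
gripper_width: 0.261
grasp_force: 61.4
time: 27.25
tool_pos: [0.6653, -0.0908, 0.1605]
tool_rot: [0.003, 0.916, 0.4, 0.004]
contact_force: [0.3, -0.3, -2.5]
gripper_width: 0.26
grasp_force: 60.7
0.019
pos [ 0.6653 -0.0908  0.1605] yaw -42.8 tilt [ 0.011  -0.0028] j6 0.5 F [ 0.3 -0.3 -2.5] t 27.25
 rz 0.449 (alt -2.693) then d [ 0.0373 -0.321   0.0787]  d without turn [ 0.1728 -0.273   0.0787]
```

```bash
python3 -m crank '[{"jaw": 0, "az": 0.15}, {"jaw": 0, "az": 0.15}, {"jaw": 0, "az": 0.15}, {"jaw": 0, "x": 0.006, "y": -0.0535}, {"jaw": 0, "x": 0.006, "y": -0.0535}]'>/dev/null; python3 -m crank '[{"jaw": 0, "x": 0.006, "y": -0.0535}, {"jaw": 0, "x": 0.006, "y": -0.0535}, {"jaw": 0, "x": 0.006, "y": -0.0535}, {"jaw": 0, "x": 0.006, "y": -0.0535, "z": 0.03}, {"jaw": 0, "z": 0.04}]'>/dev/null; python3 -m crank '[{"jaw": 0}, {"jaw": 0}, {"jaw": 0}]'; python3 -c "
from h import *
go(.5833,.2213,.043,111.5)"
```

```text
time: 28.88
tool_pos: [0.58, 0.2216, 0.0856]
tool_rot: [-0.0, 0.983, 0.185, 0.002]
contact_force: [0.1, 0.4, -1.1]
gripper_width: 0.262
grasp_force: 60.7
pos [0.58   0.2216 0.0856] yaw -68.7 tilt [0.0034 0.0008] j6 1.44 F [ 0.1  0.4 -1.1] t 28.875
 rz -0.003 (alt 3.139) then d [0.0028 0.0015 0.0426]  d without turn [0.0028 0.0015 0.0426]
```

```bash
python3 -m crank '[{"jaw": 0, "x": 0.0025, "y": 0.001, "z": 0.02}, {"jaw": 0, "z": 0.017}, {"jaw": 0, "z": 0.002}, {"jaw": 0, "z": 0.001}, {"jaw": 0}]'|sed -n 2,4p; python3 -m crank '[{"jaw": 0, "z": 0.001}, {"jaw": 0}]'|sed -n 2,4p
```

```text
tool_pos: [0.5809, 0.2218, 0.043]
tool_rot: [0.0, 0.983, 0.186, -0.0]
contact_force: [-0.7, -1.5, 0.8]
tool_pos: [0.581, 0.2218, 0.0429]
tool_rot: [0.0, 0.983, 0.186, -0.0]
contact_force: [-3.2, -3.0, 5.8]
```

```bash
python3 -m crank '[{"jaw": 0.5}, {"jaw": 0.5}, {"jaw": 0.5}, {"jaw": 0.5, "z": -0.03}, {"jaw": 0.5, "z": -0.05}]'|sed -n 2,5p; python3 -m crank '[{"jaw": 0.5, "x": 0.03, "z": -0.06}, {"jaw": 0.5, "x": 0.03, "z": -0.05}, {"jaw": 0.5}, {"jaw": 0.5}]' >/dev/null; python3 - <<'E'
from h import *
top("valve",(.5833,.2213),.022,.04,"final")
im,d,C,p=shot("side"); save("finals",cv2.resize(im[60:380,150:450],(560,597)))
for q,c in [("valve",(.5833,.2213)),("tee",(.4611,.2743)),("cap",(.4951,.1871)),("plug",(.5481,.3086))]:
    im,d,C,P,_,T=top(q,c,.025,.055)
im,d,C,p=shot("scene")
for q,c in [("elbow",(.422,-.047)),("collar",(.5445,-.3217))]:
    m=(np.hypot(C[...,0]-c[0],C[...,1]-c[1])<.05)&(C[...,2]>.006); P=C[m]; zt=np.percentile(P[:,2],97); print(q,zt,P[P[:,2]>zt-.004].mean(0))
    C0=np.load("scene.npz")["C"]; m=(np.hypot(C0[...,0]-c[0],C0[...,1]-c[1])<.05)&(C0[...,2]>.006); P=C0[m]; zt=np.percentile(P[:,2],97); print(q,zt,P[P[:,2]>zt-.004].mean(0))
E
```

```text
tool_pos: [0.5793, 0.2215, 0.1203]
tool_rot: [0.0, 0.983, 0.186, -0.003]
contact_force: [1.1, 0.1, 0.2]
gripper_width: 0.5
valve ztop 0.0373 696 top [array([582.3, 221.5]), array([28.7, 23.4]), np.float64(21.7)] mean [582.9 221.7] all [array([583.7, 221.8]), array([42.3, 43.5]), np.float64(44.0)]
valve ztop 0.0373 693 top [array([582.3, 221.5]), array([28.3, 23.1]), np.float64(20.9)] mean [582.8 221.9] all [array([583.7, 221.3]), array([49.5, 49.1]), np.float64(88.5)]
tee ztop 0.0274 60 top [array([472. , 291.4]), array([ 8.2, 20.6]), np.float64(86.0)] mean [474.3 290. ] all [array([464.6, 292.5]), array([ 9.2, 37.7]), np.float64(79.2)]
cap ztop 0.0394 1503 top [array([494.8, 187.3]), array([48.5, 48.1]), np.float64(22.3)] mean [495.7 187.7] all [array([495.2, 187.4]), array([49.4, 49.3]), np.float64(11.9)]
plug ztop 0.0507 217 top [array([547.4, 309.6]), array([14.4, 14.7]), np.float64(68.0)] mean [547.9 309.4] all [array([547.6, 308.7]), array([49.6, 45.9]), np.float64(76.5)]
elbow 0.04587179960306726 [ 0.42345744 -0.04687447  0.04466474]
elbow 0.04549276677442479 [ 0.42331401 -0.04704805  0.04448786]
collar 0.032203828393833296 [ 0.54508565 -0.3222384   0.03079226]
collar 0.03211298929391877 [ 0.54501666 -0.32174695  0.030677  ]
```

View pics/final.png

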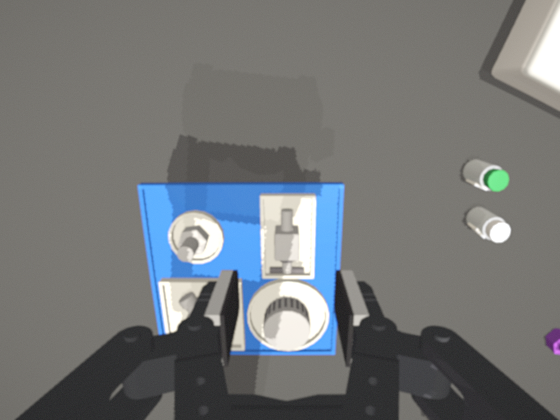

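View pics/finals.png

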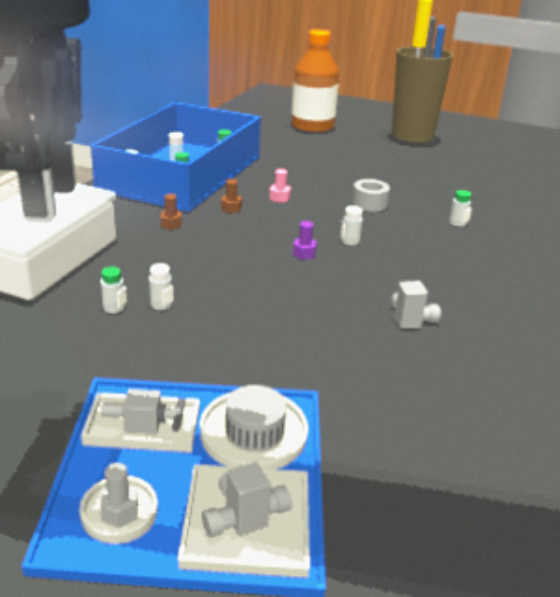

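The wrist and side views show all four parts upright and centred: valve (287,240), cap (287,318) and plug (195,240) in the wrist picture, tee (245,497) in the side picture. A finger hides the tee from the wrist camera, but it measured within 2 mm after release. The elbow and ring moved less than 1 mm.

```bash
python3 -c "
from h import *
print(manip.job_done())"
```

```text
the job is handed in; nothing more can be done
None
```

I've handed the job in: valve, tee, cap and plug each sit upright on the floor of their own dish, measured within about 3 mm of its centre. The elbow and ring moved under 1 mm, and the clock was around 30 s of the 112 s allowed; the hand-in call returned no verdict.

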